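# Clamp a brass bar in the bench vice until the torque knob clicks

## Task

Stand the brass bar on its narrow long edge on the bed of the little bench vice, in the middle between the two jaws and parallel to them, and let go of it. Then tighten the vice by turning its sloping torque knob clockwise until it clicks past its detent and stays there, so that the bar is clamped upright. Leave the bottle, the bowl and the hammer where they are.

Things in the scene. Friction and masses are not known exactly. Their poses are not given: they have to be found in the camera images.
- bar: Plain brass bar, 14 (its x) by 60 (its y) by 50 mm (its z, upright), 0.35 kg, loose; it stands on a 14 x 60 mm edge on the bench beside the vice. Origin: centre of its underside.
- vice: Dark steel vice, fixed; origin on the bench. In its frame (mm): base x -162 to 73, y +-55, flat bed at z 30; fixed jaw face x 13.5, block to x 38; both jaws y +-25, top z 52; grey sloping housing behind the moving jaw, x -146 to -50, y +-52, rising towards the jaws to z 107 at x -84. The knob end (-x) faces the robot's right.
- seat (a point): Middle of the open space between the vice jaws, on the bed (vice frame x -1, y 0, z 30 mm); vice's axes: x from the moving jaw to the fixed jaw, z up. The bar belongs here with its 14 mm thickness along this x.
- jaw_face (a point): Point at the lower middle of the moving jaw's clamping face, on the bed. The jaw moves towards the fixed jaw by 7.5 mm per rad of the knob; the opening is 29 mm at joint 0.
- jaw: The moving steel jaw, 18 x 50 x 22 mm, spring-backed; origin at the middle of its clamping face (11 mm above the bed), axes as the vice.
- knob_grip (a point): Grip point on the knob's axis. Black knob on the sloping face: 44 mm disc, 8 thick, with a straight bar grip 44 long, 14 wide, 32 high; the point is 23 mm above the disc's top, 9 below the grip's top. Site z: the axis, outward, leaning 35 deg from vertical towards the vice's -x; point x: along the bar grip, turning with it.
- knob (a joint): Turn of the knob, rad, growing clockwise seen from outside (tightening). Starts at 0 to 0.4. Turns with light friction until a sprung detent stops it at about 1.7; it takes some 0.3 N m to push on, passes over at about 2.0 and clicks on by itself to 2.25 or more; stop at 2.5. If let go between 1.7 and 1.9 it is pushed back. Usually too far for one grasp.
- bottle: Bystander: amber glass bottle, 48 mm across, 100 mm tall, loose. Origin: centre of its underside. It and the bar may stand on either side of the vice.
- bowl: Bystander: white ceramic bowl, 90 mm across, 45 mm tall, loose. Origin: centre of its underside.
- hammer: Bystander: small hammer lying down, 220 mm long along its x, head at +x, loose. Origin: middle of its length, on the bench.
Not all that is in view belongs to the job. Of the things that look like the bar, the middle-sized one is meant.

How it is judged (in metres and radians):
On the way, in this order (a step that is already met when the one before it is completed fails the run):
1. the bar stands upright on the vice's bed between the open jaws, let go, with the knob not yet tightened (below 0.8 rad) (z of bar in the frame of vice between 0.026 and 0.034 m and horizontal distance between bar and seat below 0.018 m and angle between bar's own z axis and vertical below 0.12 rad and contact force between the fingers and bar below 0.2 N and value of joint knob below 0.8 rad), for 0.2 s.
2. the knob has clicked past its detent (2.2 rad or more) (value of joint knob above 2.2 rad), for 0.2 s.
At the end, for the whole second after the job is handed in: The knob rests beyond its click (2.2 rad or more); the bar stands on the vice's bed (its underside within 4 mm of the bed), upright and parallel to the jaws within 0.12 rad, its origin within 22 mm of the seat, clamped between moving jaw and vice with more than 2 N, at rest (value of joint knob above 2.2 rad and contact force between each of jaw, vice and bar above 2 N and z of bar in the frame of vice between 0.026 and 0.034 m and horizontal distance between bar and seat below 0.022 m and angle between bar's own z axis and vertical below 0.12 rad and angle between the x axis of bar and the x axis of vice, either way round below 0.12 rad and linear speed of bar below 0.01 m/s); the robot touches nothing.
It fails at once if the bottle is moved more than 30 mm or tipped (distance of bottle from where it was at the start of the episode above 0.03 m or angle between bottle's own z axis and vertical above 0.4 rad).
It fails at once if the bowl is moved more than 30 mm (distance of bowl from where it was at the start of the episode above 0.03 m).
It fails at once if the hammer is moved more than 30 mm (distance of hammer from where it was at the start of the episode above 0.03 m).
It also fails if it takes over 61 s, if anything falls off the work surface, if the arm or the gripper's body presses on something with over 40 N, if the wrist force passes 120 N, or if a joint passes its speed limit or range.

## Robot

A 7-joint arm with a two-finger parallel gripper is mounted at the origin on the work surface. World frame = base frame: x ahead of the robot, y to its left, z up, the work surface at z = 0. Lengths are in mm, angles in rad, forces in N, time in s.
With the tool pointing down it reaches from about 425 to 800 mm from the base axis. Payload 8.3 kg.
Tool frame: the origin (TCP) lies at the very end of the fingers, on their centre line; the grasp point (between the pads) lies 19 mm behind it; z points along the fingers, y is the line along which they close (so a half turn about z gives the same grasp; the last joint's range is limited). The gripper opens to 85 mm and grips with 20 to 120 N. Pads are 22 mm wide; open, the fingers measure 114 mm over their backs; the gripper's body (76 mm by 85 mm) begins 54 mm behind the grasp point. The pads swing forward as they close: fully open they stand 13 mm farther back than shut.
Start: joints at [1.259, 0.383, 0.016, 1.37, -0.006, 1.388, -0.046], TCP at [153.94, -605.727, 231.279] pointing down, gripper open.
Joint ranges: [-2.95, 2.95], [-0.25, 2.06], [-1.52, 1.56], [0.18, 2.33], [-1.44, 4.58], [0.02, 2.06], [-3.01, 3.01]. Speed limits (rad/s): [2.39, 2.39, 3.01, 3.01, 3.14, 3.14, 3.14].

## Interface

Orientations are given as [roll, pitch, yaw] about the fixed x, y, z axes, in that order (R = Rz(yaw) Ry(pitch) Rx(roll)).
In Python, from bench import r, viewer, sign_off, finder gives the robot as it stands.
- The arm moves only by the tool carry_out, never from a script. Its argument "rows" is a list of rows, each a list of 2 entries, a list of its own where there are three numbers: the shift along the tool's x, y, z in units of 250 mm (1.0 is 250 mm), then the turn, a rotation vector about the tool's x, y, z in units of 90 degrees (1.0 is 90 degrees). In form: [[[dx, dy, dz], [rx, ry, rz]], ...]. A call has 1 to 10 rows; each row shifts and turns the commanded pose from where the row before left it, along the tool's axes as they then stand; what a row does not reach is not made up. A row lasts 1/12 s, in which the tool goes at most 41.7 mm and 7.16 degrees, less where a joint would pass 70% of its speed; a pose out of reach is approached as far as the arm can. A call with a number of a shift or a turn outside -1 to 1 is refused whole. A call with a gripper value outside its range is refused whole. "jaw" is the opening, from -1 (shut) to 1 (fully open), set as the call begins (left out, the last holds). The fingers move at their own pace and stop on an object; "newtons" is the grip in N (left out, the last holds). Time passes only in rows, so rows that do not move let the fingers close. It gives the time, the measured TCP pose, the force, the opening and the grip force at its end, in the units of the state.
- r.read_state(): the state, without advancing time (a new reading comes with each control period).
- viewer.snapshot(name): name is "side" or "top"; returns the picture (420x560x3 uint8, blue, green, red); there is no depth.
- viewer.camera_model(name): a dict with "K" (3x3 intrinsics, pixels), "cam_to_world" (4x4, takes a point from camera to world coordinates). Camera axes: x right, y up, looking along -z (the intrinsics and any distortion apply to the point x, -y, -z); pixel columns grow to the right and rows downward; lengths in mm; the calibration is good to about 2 mm. A picture is of the moment at which its call begins. camera_model takes no time and is no camera call.
- sign_off(): hands the job in; it is judged then, once.
Trained networks look in the newest picture that a camera, given by its name, has taken for a name from the list of things; names that differ only in an ending like _2 or _b are one class to them, and where a whole thing is asked for, a point or a joint stands for the part that bears it (a point fixed in the world has none). Each returns a list of dicts, best first, with "p" (0 to 1); they miss things now and then, are a little off and sometimes report something else, mostly with a low value. They report only what shows in the picture. A call takes as long as a camera call. They do not tell look-alikes from the thing itself.
- finder.look_for(camera, query): "bbox" ([left, top, right, bottom] in pixels, round what is visible of it).
- finder.trace(camera, query): "pixels" (420x560 bool, what is visible of it) and "bbox" ([left, top, right, bottom] in pixels, round what is visible of it).
- finder.place_of(camera, query): "at" ([column, row] in pixels: a listed point, or the origin of a listed thing).
The state is a dict: "t": time; "joints": joint angles; "joint_velocities": joint speeds; "effort": joint torques, N m; "ee_pos": TCP position; "eef_rot": TCP orientation; "ft_force": force on the tool from outside, world axes, zero at the start; "wrist_torque": the same for the moment, N m; "finger_gap": finger opening in mm; "finger_force": force on a finger pad.
Only numpy, scipy, OpenCV 4.12 (cv2) and the standard library are available. Lean on these libraries where they do the work, as an engineer would, in place of code of your own. Each camera call takes 0.05 s, during which the arm holds its last target. There are 200 camera calls.

## Working session

There is one attempt and no reset: what is moved stays moved. The work goes in short steps, Python scripts to look and compute and a tool call to move; the robot and the scene stay as the last step left them, time stands still between calls to the robot, and variables do not carry over. Pictures are saved under pics/ and viewed, at most 10 in all, crops included, and the job is handed in when it is done.

Besides the shell and the picture viewer there is one more tool, called after "Emit:" by a JSON object that holds its "fn" and its "kwargs". carry_out: Moves the arm, as the interface text tells. Its arguments: {"type":"object","properties":{"rows":{"type":"array"},"jaw":{"type":"number"},"newtons":{"type":"number"}},"required":["rows"]}

```bash
mkdir -p pics
cat > h.py <<'E'
import numpy as np, cv2
from scipy.spatial.transform import Rotation as R
from bench import r, viewer, sign_off, finder
def ray(cam,px):
    m=viewer.camera_model(cam);K=np.array(m["K"]);T=np.array(m["cam_to_world"])
    d=np.linalg.inv(K)@[px[0],px[1],1.];d=T[:3,:3]@(d*[1,-1,-1]);return T[:3,3],d
def at_z(cam,px,z):
    o,d=ray(cam,px);return o+d*(z-o[2])/d[2]
def proj(cam,p):
    m=viewer.camera_model(cam);K=np.array(m["K"]);T=np.array(m["cam_to_world"])
    c=T[:3,:3].T@(np.array(p,float)-T[:3,3]);q=K@(c*[1,-1,-1]);return q[:2]/q[2]
E
python3 - <<'E'
from h import *
ims=[]
for c in("side","top"):
    im=viewer.snapshot(c);cv2.imwrite(f"pics/{c}0.png",im)
    m=viewer.camera_model(c);print(c,np.round(m["cam_to_world"],2).tolist(),np.round(m["K"],1).tolist(),[k for k in m])
    for q in("bar","vice","bottle","bowl","hammer","knob"):
        print(q,[(np.round(d["bbox"]).tolist(),round(d["p"],2)) for d in finder.look_for(c,q)[:4]])
    for q in("bar","seat","jaw_face","jaw","knob_grip","vice"):
        print(q,[(np.round(d["at"],1).tolist(),round(d["p"],2)) for d in finder.place_of(c,q)[:4]])
print(r.read_state())
E
```

```text
side [[-0.88, 0.36, -0.33, 247.27], [-0.48, -0.61, 0.63, 656.37], [0.02, 0.71, 0.7, 777.75], [0.0, 0.0, 0.0, 1.0]] [[443.3, 0.0, 284.2], [0.0, 443.3, 216.9], [0.0, 0.0, 1.0]] ['K', 'cam_to_world']
bar [([174.0, 367.0, 227.0, 403.0], 0.93), ([236.0, 320.0, 260.0, 358.0], 0.74), ([278.0, 364.0, 287.0, 394.0], 0.63), ([246.0, 168.0, 314.0, 273.0], 0.39)]
vice []
bottle [([366.0, 143.0, 384.0, 177.0], 0.96), ([248.0, 165.0, 314.0, 275.0], 0.43)]
bowl [([154.0, 259.0, 197.0, 299.0], 0.84)]
hammer [([281.0, 124.0, 350.0, 158.0], 0.85)]
knob [([278.0, 167.0, 296.0, 186.0], 0.53)]
bar [([202.6, 392.0], 0.89), ([247.3, 347.7], 0.69), ([282.5, 382.4], 0.51), ([319.4, 142.3], 0.27)]
seat [([277.4, 235.7], 0.68)]
jaw_face [([283.0, 234.6], 0.69)]
jaw [([278.4, 228.4], 0.75)]
knob_grip [([290.5, 173.7], 0.82)]
vice [([244.5, 347.0], 0.67), ([275.4, 244.1], 0.58), ([371.7, 174.3], 0.48)]
top [[-0.01, 0.99, -0.16, 373.48], [-1.0, -0.01, -0.0, 49.41], [-0.0, 0.16, 0.99, 1209.51], [0.0, 0.0, 0.0, 1.0]] [[515.0, 0.0, 281.3], [0.0, 515.0, 210.9], [0.0, 0.0, 1.0]] ['K', 'cam_to_world']
bar [([109.0, 212
[... 687 characters left out ...]
  0.38342649,  0.0163842 ,  1.37008675, -0.00631162,
        1.38819765, -0.04649378]), 'joint_velocities': array([-3.76518093e-04, -3.29888595e-04,  7.47146996e-04, -6.64834131e-04,
        1.64764603e-03, -1.08112272e-05, -1.41011678e-03]), 'effort': array([ 3.02200078e-04, -6.27358961e+01,  8.43152013e-01, -3.72083294e+01,
        1.64298346e-02,  2.86826347e-03, -4.20892462e-06]), 'ee_pos': array([ 153.95005364, -605.73053318,  231.268714  ]), 'eef_rot': array([-3.14152092e+00, -7.42554005e-05,  2.48854473e-01]), 'ft_force': array([-0.3896318 , -0.65098341, -0.19000394]), 'wrist_torque': array([-0.01094471,  0.02992765,  0.00408874]), 'finger_force': 0.0, 'finger_gap': 85.18579292397202}
```

View pics/top0.png

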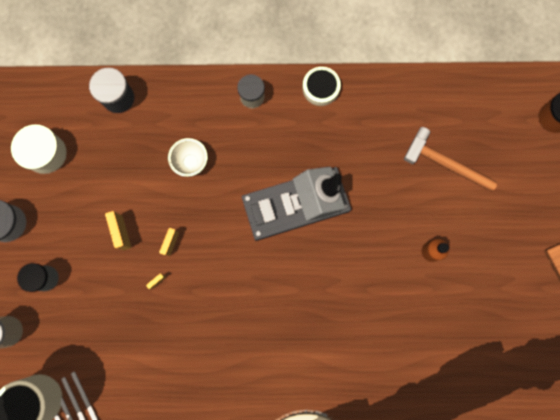

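View pics/side0.png

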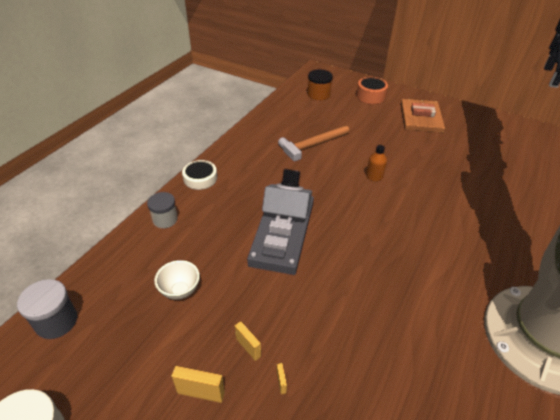

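Three brass bars; the middle-sized one is at top (168,241) / side (248,341). The vice's jaws are at top (280,204), with the knob at (329,186) on the right. Next I'll fit poses to the traces.

```bash
cat >> h.py <<'E'
from scipy.optimize import minimize
def box(x0,x1,y0,y1,z0,z1): return np.array([[x,y,z] for x in(x0,x1) for y in(y0,y1) for z in(z0,z1)],float)
BAR=[box(-7,7,-30,30,0,50)]
a=np.radians(35);AX=np.array([-np.sin(a),0,np.cos(a)])
VICE=[box(-162,73,-55,55,0,30),np.array([[x,y,z] for x,z in((-146,30),(-50,30),(-84,107),(-50,107),(-146,64)) for y in(-52,52)],float)]
def world(P,p): return (R.from_euler('z',p[2]).as_matrix()@P.T).T+[p[0],p[1],0]
def sil(cam,hulls,p,S=4):
    m=np.zeros((420*S,560*S),np.uint8)
    for H in hulls:
        q=np.array([proj(cam,w) for w in world(H,p)])
        cv2.fillConvexPoly(m,cv2.convexHull(np.round((q+.5)*S).astype(np.int32)),1)
    return cv2.resize(m.astype(np.float32),(560,420),interpolation=cv2.INTER_AREA)
def fit(masks,hulls,p0):
    def cost(v):
        c=0
        for cam,M in masks.items():
            s=sil(cam,hulls,[v[0],v[1],v[2]/100]);c+=1-np.minimum(s,M).sum()/np.maximum(s,M).sum()
        return c
    o=minimize(cost,[p0[0],p0[1],p0[2]*100],method='Nelder-Mead',options=dict(initial_simplex=[[p0[0]+i,p0[1]+j,p0[2]*100+k] for i,j,k in((0,0,0),(12,0,0),(0,12,0),(0,0,20))],maxiter=250))
    return o.x*[1,1,.01],o.fun
E
python3 - <<'E'
from h import *
ims={c:viewer.snapshot(c) for c in("side","top")}
def near(ds,px): 
    ds=[d for d in ds if d["bbox"][0]-5<px[0]<d["bbox"][2]+5 and d["bbox"][1]-5<px[1]<d["bbox"][3]+5]
    return ds[0] if ds else None
bm={};
for c,px in(("side",(248,341)),("top",(168,241))):
    d=near(finder.trace(c,"bar"),px)
    if d is not None: bm[c]=d["pixels"].astype(np.float32);print(c,d["bbox"],d["p"])
    hsv=cv2.cvtColor(ims[c],cv2.COLOR_BGR2HSV)
    l=cv2.connectedComponentsWithStats(((hsv[...,0]>18)&(hsv[...,0]<35)&(hsv[...,1]>120)&(hsv[...,2]>60)).astype(np.uint8))
    print("hsv",[s.tolist() for s in l[2][1:] if s[4]>30])
b0=at_z("top",(168,241),25)
print("bar0",b0)
for y in(-.3,1.2): print("bar",[(np.round(x,3)) for x in fit(bm,BAR,[b0[0],b0[1],y])])
for c in bm: print(c,[np.round(x,3) for x in fit({c:bm[c]},BAR,[b0[0],b0[1],-.3])])
vm={}
for c in ims:
    for q in("vice","seat","jaw"):
        print(c,q,[(np.round(d["bbox"]),round(d["p"],2),d["pixels"].sum()) for d in finder.trace(c,q)[:3]])
ds=[d for d in finder.trace("top","vice") if d["pixels"][204,260]]
if ds: vm["top"]=ds[0]["pixels"].astype(np.float32); cv2.imwrite("pics/vm.png",vm["top"]*255)
v0=at_z("top",(279.4,204.3),30);print("seat top",v0)
for cam,px in(("top",(279.4,204.3)),("side",(277.4,235.7))): print("seat",cam,at_z(cam,px,30))
if vm: print("vice",fit(vm,VICE,[v0[0],v0[1],1.8]))
A=cv2.resize(ims["top"][160:255,235:355],None,fx=5,fy=5,interpolation=cv2.INTER_CUBIC)
B=cv2.resize(ims["side"][155:285,240:330],None,fx=4,fy=4,interpolation=cv2.INTER_CUBIC)
cv2.imwrite("pics/A.png",A);cv2.imwrite("pics/B.png",B)
E
```

```text
side [232.5, 321.0, 260.9, 359.1] 0.67
hsv [[236, 323, 23, 25, 220], [277, 364, 9, 22, 103], [172, 367, 51, 21, 496]]
top [159.8, 229.2, 180.5, 251.6] 0.73
hsv [[106, 212, 17, 36, 302], [160, 228, 15, 27, 183], [147, 274, 17, 15, 111]]
bar0 [503.14453801 312.70704293  25.        ]
bar [array([501.145, 308.138,   1.224]), np.float64(0.399)]Traceback (most recent call last):
  File "<stdin>", line 15, in <module>
  File "h.py", line 30, in fit
    o=minimize(cost,[p0[0],p0[1],p0[2]*100],method='Nelder-Mead',options=dict(initial_simplex=[[p0[0]+i,p0[1]+j,p0[2]*100+k] for i,j,k in((0,0,0),(12,0,0),(0,12,0),(0,0,20))],maxiter=250))
    res = _minimize_neldermead(fun, x0, args, callback, bounds=bounds,
                               **options)
    fxr = func(xr)
    fx = function(np.copy(x), *(wrapper_args + args))
  File "h.py", line 28, in cost
    s=sil(cam,hulls,[v[0],v[1],v[2]/100]);c+=1-np.minimum(s,M).sum()/np.maximum(s,M).sum()
  File "h.py", line 21, in sil
    q=np.array([proj(cam,w) for w in world(H,p)])
                ~~~~^^^^^^^
  File "h.py", line 10, in proj
    m=viewer.camera_model(cam);K=np.array(m["K"]);T=np.array(m["cam_to_world"])
ValueError: time passes only in moves, steps and waits
```

```bash
cat >> h.py <<'E'
import functools
class _V: pass
_cm=functools.lru_cache(None)(lambda c: viewer.camera_model(c))
def ray(cam,px):
    m=_cm(cam);K=np.array(m["K"]);T=np.array(m["cam_to_world"])
    d=np.linalg.inv(K)@[px[0],px[1],1.];d=T[:3,:3]@(d*[1,-1,-1]);return T[:3,3],d
def proj(cam,p):
    m=_cm(cam);K=np.array(m["K"]);T=np.array(m["cam_to_world"])
    c=T[:3,:3].T@(np.array(p,float)-T[:3,3]);q=K@(c*[1,-1,-1]);return q[:2]/q[2]
E
python3 - <<'E'
from h import *
ims={c:viewer.snapshot(c) for c in("side","top")}
A=cv2.resize(ims["top"][160:255,235:355],None,fx=5,fy=5,interpolation=cv2.INTER_CUBIC)
B=cv2.resize(ims["side"][155:285,240:330],None,fx=4,fy=4,interpolation=cv2.INTER_CUBIC)
cv2.imwrite("pics/A.png",A);cv2.imwrite("pics/B.png",B)
def near(ds,px):
    ds=[d for d in ds if d["bbox"][0]-3<px[0]<d["bbox"][2]+3 and d["bbox"][1]-3<px[1]<d["bbox"][3]+3]
    return ds[0]["pixels"].astype(np.float32) if ds else None
def sat(c,px,n=30):
    hsv=cv2.cvtColor(ims[c],cv2.COLOR_BGR2HSV)
    m=((hsv[...,0]>16)&(hsv[...,0]<35)&(hsv[...,1]>120)).astype(np.uint8)
    n,l,_,_=cv2.connectedComponentsWithStats(m);return (l==l[px[1],px[0]]).astype(np.float32)
bm={c:near(finder.trace(c,"bar"),px) for c,px in(("side",(248,341)),("top",(168,241)))}
bh={"side":sat("side",(245,335)),"top":sat("top",(166,240))}
for k,m in(("net",bm),("hsv",bh)):
    print(k,[x.sum() for x in m.values()],[cv2.minAreaRect(np.argwhere(x>0)[:,::-1].astype(np.float32)) for x in m.values()])
    print([np.round(x,3) for x in fit(m,BAR,[502,310,1.15])])
    print([np.round(x,3) for x in fit({"side":m["side"]},BAR,[502,310,1.15])],[np.round(x,3) for x in fit({"top":m["top"]},BAR,[502,310,1.15])])
vm={}
for c,px in(("top",(255,215)),("side",(270,250))):
    ds=[d for d in finder.trace(c,"vice") if d["pixels"].sum()>1000]
    if ds: vm[c]=ds[0]["pixels"].astype(np.float32);print(c,ds[0]["bbox"],vm[c].sum())
for cam,px in(("top",(279.4,204.3)),("side",(277.4,235.7))): print("seat",cam,at_z(cam,px,30))
s=at_z("top",(279.4,204.3),30)
if vm: print("vice",fit(vm,VICE,[s[0],s[1],1.8]));np.savez("vm.npz",**vm)
E
```

```text
net [np.float32(508.0), np.float32(278.0)] [((248.03097534179688, 340.035400390625), (39.98063659667969, 15.051534652709961), 48.8140754699707), ((169.34246826171875, 241.25344848632812), (10.88482666015625, 26.21721649169922), 20.556045532226562)]
[array([500.448, 307.878,   1.233]), np.float64(0.345)]
[array([498.885, 306.736,   1.191]), np.float64(0.078)] [array([502.024, 309.468,   1.219]), np.float64(0.094)]
hsv [np.float32(523.0), np.float32(277.0)] [((247.69923400878906, 339.9606628417969), (39.64848709106445, 15.617574691772461), 49.08561706542969), ((168.51724243164062, 241.70689392089844), (10.770329475402832, 27.66860580444336), 21.801406860351562)]
[array([499.7  , 310.01 ,   1.249]), np.float64(0.418)]
[array([498.949, 307.065,   1.201]), np.float64(0.065)] [array([501.98 , 311.751,   1.227]), np.float64(0.121)]
top [242.1, 172.6, 348.9, 244.1] 4908.0
side [248.7, 169.4, 314.8, 277.8] 4621.0
seat top [585.94474679  54.54801737  30.        ]
seat side [579.86362678  50.6689015   30.        ]
vice (array([576.07484939,  57.44326714,   1.86124008]), np.float64(0.17687678337097168))
```

View pics/A.png

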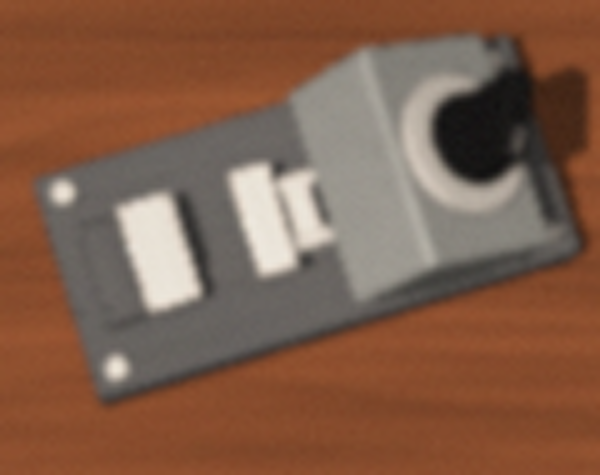

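View pics/B.png

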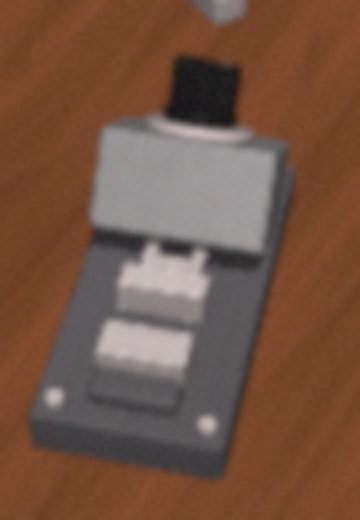

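The top crop shows the jaws open (faces at about x 185 and 260), with the black grip at (480,130). The side crop shows the grip edge-on at (205,90). Now I'll plan the move over to the bar.

```bash
cat > plan.py <<'E'
from h import *
import json
def state():
    s=r.read_state();return np.array(s["ee_pos"]),R.from_euler('xyz',s["eef_rot"]),s
def rows(poses,p,q):
    out=[]
    for P,Q in poses:
        d=np.round(q.inv().apply(P-p)/250,3);w=np.round((q.inv()*Q).as_rotvec()/(np.pi/2),3)
        if np.linalg.norm(d)>.1665 or np.linalg.norm(w)>.0795: print("LIMIT",len(out),np.linalg.norm(d),np.linalg.norm(w))
        p=p+q.apply(d*250);q=q*R.from_rotvec(w*np.pi/2);out.append([d.tolist(),w.tolist()])
    for i in range(0,len(out),10): print(json.dumps(out[i:i+10]))
    return p,q
def down(yaw): return R.from_euler('xyz',[np.pi,0,yaw])
def line(p0,q0,p1,q1,n):
    w=(q0.inv()*q1).as_rotvec();return [(p0+(p1-p0)*k/n,q0*R.from_rotvec(w*k/n)) for k in range(1,n+1)]
def need(p0,q0,p1,q1): return int(np.ceil(max(np.linalg.norm(p1-p0)/41,np.linalg.norm((q0.inv()*q1).as_rotvec())/.124)))
E
python3 - <<'E'
from plan import *
p,q,s=state()
T=np.array([500.5,309.,110.]);r0,r1=np.hypot(*p[:2]),np.hypot(*T[:2]);a0,a1=np.arctan2(p[1],p[0]),np.arctan2(T[1],T[0])
y0=s["eef_rot"][2];n=30;P=[]
for k in range(1,n+1):
    f=k/n;rr=r0+(r1-r0)*f;aa=a0+(a1-a0)*f;z=231+(T[2]-231)*max(0,(f-.7)/.3)
    P.append((np.array([rr*np.cos(aa),rr*np.sin(aa),z]),down(y0+(2.78-y0)*f)))
rows(P,p,q)
E
```

```text
[[[0.156, -0.01, 0.001], [-0.0, -0.0, -0.054]], [[0.156, -0.006, 0.0], [-0.0, -0.0, -0.053]], [[0.155, -0.003, 0.0], [-0.0, -0.0, -0.054]], [[0.155, 0.0, 0.0], [0.0, -0.0, -0.054]], [[0.155, 0.004, 0.0], [0.0, -0.0, -0.054]], [[0.155, 0.007, 0.0], [0.0, -0.0, -0.053]], [[0.154, 0.011, 0.0], [0.0, -0.0, -0.054]], [[0.153, 0.014, 0.0], [0.0, -0.0, -0.054]], [[0.153, 0.017, 0.0], [0.0, -0.0, -0.053]], [[0.152, 0.02, 0.0], [0.0, -0.0, -0.054]]]
[[[0.151, 0.024, 0.0], [0.0, -0.0, -0.054]], [[0.15, 0.027, 0.0], [0.0, -0.0, -0.054]], [[0.15, 0.03, 0.0], [0.0, -0.0, -0.053]], [[0.148, 0.033, 0.0], [0.0, -0.0, -0.054]], [[0.148, 0.037, 0.0], [0.0, -0.0, -0.054]], [[0.146, 0.039, 0.0], [0.0, -0.0, -0.053]], [[0.145, 0.043, 0.0], [0.0, -0.0, -0.054]], [[0.144, 0.046, 0.0], [0.0, -0.0, -0.054]], [[0.142, 0.049, 0.0], [0.0, -0.0, -0.054]], [[0.142, 0.051, 0.0], [0.0, -0.0, -0.053]]]
[[[0.139, 0.055, 0.0], [0.0, -0.0, -0.054]], [[0.138, 0.058, 0.054], [0.0, 0.0, -0.054]], [[0.137, 0.06, 0.054], [0.0, 0.0, -0.053]], [[0.135, 0.064, 0.054], [0.0, 0.0, -0.054]], [[0.133, 0.066, 0.054], [0.0, 0.0, -0.054]], [[0.132, 0.069, 0.053], [0.0, 0.0, -0.054]], [[0.13, 0.071, 0.054], [0.0, 0.0, -0.053]], [[0.127, 0.075, 0.054], [0.0, 0.0, -0.054]], [[0.126, 0.076, 0.054], [0.0, 0.0, -0.054]], [[0.124, 0.08, 0.053], [0.0, 0.0, -0.053]]]
```

Emit:
{"fn": "carry_out", "kwargs": {"rows": [[[0.156,-0.01,0],[0,0,-0.054]],[[0.156,-0.006,0],[0,0,-0.053]],[[0.155,-0.003,0],[0,0,-0.054]],[[0.155,0,0],[0,0,-0.054]],[[0.155,0.004,0],[0,0,-0.054]],[[0.155,0.007,0],[0,0,-0.053]],[[0.154,0.011,0],[0,0,-0.054]],[[0.153,0.014,0],[0,0,-0.054]],[[0.153,0.017,0],[0,0,-0.053]],[[0.152,0.02,0],[0,0,-0.054]]], "jaw": 0, "newtons": 60}}

```text
t: 2.63
ee_pos: [471.1, -391.9, 231.3]
eef_rot: [3.141, -0.0, 1.096]
ft_force: [0.5, -1.4, -0.2]
finger_gap: 42.7
finger_force: 0.0
```

Emit:
{"fn": "carry_out", "kwargs": {"rows": [[[0.151,0.024,0],[0,0,-0.054]],[[0.15,0.027,0],[0,0,-0.054]],[[0.15,0.03,0],[0,0,-0.053]],[[0.148,0.033,0],[0,0,-0.054]],[[0.148,0.037,0],[0,0,-0.054]],[[0.146,0.039,0],[0,0,-0.053]],[[0.145,0.043,0],[0,0,-0.054]],[[0.144,0.046,0],[0,0,-0.054]],[[0.142,0.049,0],[0,0,-0.054]],[[0.142,0.051,0],[0,0,-0.053]]]}}

```text
t: 3.47
ee_pos: [599.1, -41.4, 231.4]
eef_rot: [3.141, 0.0, 1.94]
ft_force: [0.0, -0.9, -0.4]
finger_gap: 43.1
finger_force: 0.0
```

Emit:
{"fn": "carry_out", "kwargs": {"rows": [[[0.139,0.055,0],[0,0,-0.054]],[[0.138,0.058,0.054],[0,0,-0.054]],[[0.137,0.06,0.054],[0,0,-0.053]],[[0.135,0.064,0.054],[0,0,-0.054]],[[0.133,0.066,0.054],[0,0,-0.054]],[[0.132,0.069,0.053],[0,0,-0.054]],[[0.13,0.071,0.054],[0,0,-0.053]],[[0.127,0.075,0.054],[0,0,-0.054]],[[0.126,0.076,0.054],[0,0,-0.054]],[[0.124,0.08,0.053],[0,0,-0.053]]]}}

```text
t: 4.3
ee_pos: [500.0, 310.4, 109.8]
eef_rot: [3.141, 0.0, 2.783]
ft_force: [0.3, 0.5, -0.1]
finger_gap: 42.7
finger_force: 0.0
```

Emit:
{"fn": "carry_out", "kwargs": {"rows": [[[0,0,0.1],[0,0,0]],[[0,0,0.1],[0,0,0]],[[0,0,0.08],[0,0,0]],[[0,0,0.058],[0,0,0]],[[0,0,0],[0,0,0]]]}}

```text
t: 4.72
ee_pos: [499.1, 307.4, 22.7]
eef_rot: [-3.138, -0.003, 2.779]
ft_force: [-0.2, -0.4, -0.6]
finger_gap: 42.6
finger_force: 0.0
```

Emit:
{"fn": "carry_out", "kwargs": {"rows": [[[0,0,0],[0,0,0]],[[0,0,0],[0,0,0]],[[0,0,0],[0,0,0]],[[0,0,0],[0,0,0]],[[0,0,0],[0,0,0]],[[0,0,0],[0,0,0]]], "jaw": -1}}

```text
t: 5.22
ee_pos: [501.6, 309.6, 27.5]
eef_rot: [3.139, 0.002, 2.779]
ft_force: [-0.8, -2.3, 7.6]
finger_gap: 12.9
finger_force: 59.7
```

```bash
cat > kn.py <<'E'
from h import *
vm=dict(np.load("vm.npz"))
def P(v,pt): return world(np.array([pt],float),v)[0]
# landmarks in the top crop (x5) -> vice frame
L=[((160,252),(25.75,0,52)),((38,183),(73,55,30)),((580,240),(-162,-55,0)),((105,402),(73,-55,0))]
L=[("top",np.array([(u+.5)/5-.5+235,(w+.5)/5-.5+160]),np.array(p,float)) for (u,w),p in L]
S=[((32,414),(73,55,30)),((218,448),(73,-55,30)),((220,477),(73,-55,0)),((144,330),(13.5,0,52))]
print("d")
S=[("side",np.array([(u+.5)/4-.5+240,(w+.5)/4-.5+155]),np.array(p,float)) for (u,w),p in S]
from scipy.optimize import least_squares
for nm,D in(("top",L),("side",S),("both",L+S)):
    o=least_squares(lambda v:np.concatenate([proj(c,P([v[0],v[1],v[2]/100],p))-u for c,u,p in D]),[576,57,186],loss="soft_l1")
    v=o.x*[1,1,.01];print(nm,v,np.round(o.fun,1).tolist(),"seat",P(v,(-1,0,30)))
    m={c:x for c,x in vm.items() if c==nm or nm=="both"};f=fit(m,VICE,v);print("  mask",f,"seat",P(f[0],(-1,0,30)))
for c,px in(("top",(338.4,181.4)),("side",(290.5,173.7))):
    print(c,px,"pred",proj(c,P(v,np.array([-115,0,85.3])+31*AX)))
E
python3 kn.py; python3 -c "
from h import *
c='top';viewer.snapshot(c);cv2.imwrite('pics/g.png',np.hstack([cv2.resize(viewer.snapshot('top')[190:290,100:220],(390,325)),cv2.resize(viewer.snapshot('side')[280:400,180:320],(390,325))]))"
```

```text
d
top [564.48818675  56.30158166   1.33620597] [1.0, -0.6, 0.4, 33.2, -0.3, 0.6, -1.3, -53.3] seat [564.25574216  55.32897202  30.        ]
  mask (array([578.09909095,  58.84700898,   1.86445408]), np.float64(0.037412941455841064)) seat [578.38854627  57.88981746  30.        ]
side [529.24247857 192.25248222   5.04975047] [-0.9, -0.3, 2.4, -1.5, 1.3, -0.1, -9.5, 39.7] seat [528.9114801  193.19611351  30.        ]
  mask (array([600.21812035, -31.90146317,   5.02377192]), np.float64(0.18560642004013062)) seat [599.91174499 -30.94955239  30.        ]
both [563.28181398  57.08809723   1.346611  ] [0.7, 0.0, 0.2, 34.1, -0.8, 0.4, -1.9, -52.6, 31.0, 13.8, -51.8, -21.2, -51.7, -19.7, 2.9, -0.3] seat [563.05950182  56.11312169  30.        ]
  mask (array([575.28982256,  56.92690677,   1.86491416]), np.float64(0.17742234468460083)) seat [575.57971825  55.96984852  30.        ]
top (338.4, 181.4) pred [338.25741362 220.93613159]
side (290.5, 173.7) pred [321.51415286 185.3986401 ]
```

View pics/g.png

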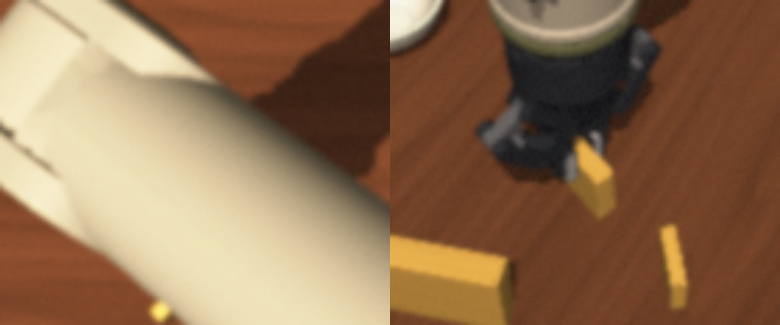

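The bar is gripped, with one end showing below the gripper in the side view. My vice landmarks had the wrong y signs, so I'll correct them and fit the knob angle too.

```bash
sed -i 's/(73,55,30)/(73,-5Q,30)/g;s/(73,-55,30)/(73,55,30)/g;s/(73,-55,0)/(73,55,0)/g;s/(-162,-55,0)/(-162,55,0)/;s/-5Q/-55/g' kn.py
cat >> kn.py <<'E'
# knob angle: dark mask vs grip hull, vice pose v per camera
im={c:cv2.imread(f"pics/{c}0.png") for c in("top","side")}
for nm,D in(("top",L),("side",S)):
    o=least_squares(lambda v:np.concatenate([proj(c,P([v[0],v[1],v[2]/100],p))-u for c,u,p in D]),[576,57,186],loss="soft_l1");v=o.x*[1,1,.01]
    c=np.array([-115,0,85.3])+8*AX;ex=np.array([np.cos(a),0,np.sin(a)]);ey=np.array([0,1,0.])
    g=proj(nm,P(v,c+15*AX)).astype(int);W=np.zeros((420,560),np.float32);W[g[1]-20:g[1]+20,g[0]-18:g[0]+18]=1
    M=(im[nm].max(2)<55)*W
    print(nm,"dark",M.sum())
    res=[]
    for ph in np.arange(0,np.pi,.1):
        u=np.cos(ph)*ex+np.sin(ph)*ey;w=-np.sin(ph)*ex+np.cos(ph)*ey
        H=np.array([c+s*22*u+t*7*w+h*AX for s in(-1,1) for t in(-1,1) for h in(0,32)])
        best=1
        for dx in range(-6,7,2):
            for dy in range(-6,7,2):
                s=sil(nm,[H],[v[0]+dx,v[1]+dy,v[2]]);best=min(best,1-np.minimum(s,M).sum()/np.maximum(s,M).sum())
        res.append((round(ph,1),round(float(best),2)))
    print(sorted(res,key=lambda x:x[1])[:8])
E
python3 kn.py
```

```text
d
top [579.42190047  57.74882263   1.9052112 ] [0.7, -0.8, -1.5, -0.6, -0.7, 0.5, 1.2, 1.2] seat [579.75011699  56.80422011  30.        ]
  mask (array([578.45385884,  58.8507874 ,   1.86069533]), np.float64(0.03706938028335571)) seat [578.73971428  57.89251465  30.        ]
side [577.37772468  57.39514286   1.8866545 ] [-2.1, 0.1, 1.1, -0.2, 0.0, 1.1, 0.2, -1.4] seat [577.68835698  56.44461271  30.        ]
  mask (array([573.88307511,  53.57157195,   1.86722518]), np.float64(0.08714568614959717)) seat [574.17518179  52.6151862   30.        ]
both [578.7713667   57.66619053   1.90349885] [0.8, -0.6, -1.5, -0.4, -0.6, 0.9, 1.2, 1.4, -2.2, 0.4, 1.1, -0.6, 0.0, 0.7, -0.3, -1.6] seat [579.09796525  56.72102737  30.        ]
  mask (array([575.08560233,  56.94345378,   1.86102468]), np.float64(0.17731153964996338)) seat [575.37177336  55.98527523  30.        ]
top (338.4, 181.4) pred [335.07373657 180.91502624]
side (290.5, 173.7) pred [286.96274808 174.08804313]
top dark 336.0
[(np.float64(0.8), 0.33), (np.float64(0.9), 0.33), (np.float64(0.7), 0.34), (np.float64(1.0), 0.34), (np.float64(1.1), 0.35), (np.float64(1.2), 0.36), (np.float64(1.3), 0.36), (np.float64(1.4), 0.36)]
side dark 233.0
[(np.float64(0.7), 0.09), (np.float64(0.8), 0.1), (np.float64(2.7), 0.11), (np.float64(2.6), 0.12), (np.float64(0.6), 0.14), (np.float64(0.9), 0.15), (np.float64(2.5), 0.15), (np.float64(2.8), 0.17)]
```

Run:
```python
from plan import *
p,q,s=state();print(p,s["eef_rot"],s["ft_force"],s["joints"])
y=s["eef_rot"][2];Q=down(3.436)
P=line(p,q,np.array([p[0],p[1],150.]),down(y),4)
P+=line(P[-1][0],P[-1][1],np.array([578,57,150.]),Q,8)
P+=line(P[-1][0],Q,np.array([578,57,75.]),Q,4)
P+=[P[-1]]*2
rows(P,p,q)
```

```text
[501.57901245 309.61127102  27.52256542] [3.13943177e+00 1.92460606e-03 2.77909749e+00] [-0.78207872 -0.15292912  6.85502779] [-0.04731716  0.61028789 -0.75186087  1.67963019  0.47226992  1.03867486
  0.25475503]
[[[-0.0, 0.0, -0.122], [0.0, 0.0, 0.0]], [[-0.0, 0.001, -0.123], [0.001, 0.001, 0.0]], [[-0.001, -0.0, -0.122], [0.0, -0.0, 0.0]], [[0.0, -0.0, -0.123], [0.0, 0.0, 0.0]], [[-0.08, -0.105, 0.0], [0.0, 0.0, -0.052]], [[-0.072, -0.111, 0.0], [0.0, 0.0, -0.053]], [[-0.062, -0.116, -0.0], [0.0, 0.0, -0.052]], [[-0.053, -0.121, -0.0], [0.0, 0.0, -0.052]], [[-0.042, -0.125, -0.0], [0.0, 0.0, -0.052]], [[-0.032, -0.128, -0.0], [0.0, 0.0, -0.053]]]
[[[-0.022, -0.13, -0.0], [0.0, 0.0, -0.052]], [[-0.01, -0.132, -0.0], [0.0, 0.0, -0.052]], [[-0.0, 0.0, 0.075], [0.0, 0.0, -0.0]], [[-0.0, 0.0, 0.075], [0.0, 0.0, -0.0]], [[-0.0, 0.0, 0.075], [0.0, 0.0, -0.0]], [[-0.0, 0.0, 0.075], [0.0, 0.0, -0.0]], [[-0.0, 0.0, -0.0], [0.0, 0.0, -0.0]], [[-0.0, 0.0, -0.0], [0.0, 0.0, -0.0]]]
```

Emit:
{"fn": "carry_out", "kwargs": {"rows": [[[0,0,-0.122],[0,0,0]],[[0,0.001,-0.123],[0.001,0.001,0]],[[-0.001,0,-0.122],[0,0,0]],[[0,0,-0.123],[0,0,0]],[[-0.08,-0.105,0],[0,0,-0.052]],[[-0.072,-0.111,0],[0,0,-0.053]],[[-0.062,-0.116,0],[0,0,-0.052]],[[-0.053,-0.121,0],[0,0,-0.052]],[[-0.042,-0.125,0],[0,0,-0.052]],[[-0.032,-0.128,0],[0,0,-0.053]]]}}

```text
t: 6.2
ee_pos: [558.0, 117.7, 148.3]
eef_rot: [-3.14, -0.003, -3.007]
ft_force: [1.1, 0.7, -5.0]
finger_gap: 13.2
finger_force: 59.5
```

Emit:
{"fn": "carry_out", "kwargs": {"rows": [[[-0.022,-0.13,0],[0,0,-0.052]],[[-0.01,-0.132,0],[0,0,-0.052]],[[0,0,0.06],[0,0,0]],[[0,0,0.06],[0,0,0]],[[0,0,0.06],[0,0,0]],[[0,0,0.06],[0,0,0]],[[0,0,0],[0,0,0]],[[0,0,0],[0,0,0]]]}}

```text
t: 6.87
ee_pos: [576.3, 56.1, 87.8]
eef_rot: [3.141, -0.004, -2.847]
ft_force: [0.2, 0.4, -3.2]
finger_gap: 12.7
finger_force: 59.6
```

Run:
```python
from plan import *
p,q,s=state();print(p,s["eef_rot"],s["ft_force"],s["joints"],s["finger_gap"])
T=viewer.snapshot("top");S=viewer.snapshot("side")
cv2.imwrite("pics/c.png",np.hstack([cv2.resize(T[160:255,225:335],(440,380),interpolation=2),cv2.resize(S[170:280,225:325],(350,380),interpolation=2)]))
rows([(np.array([578,57,60.]),down(3.436))],p,q)
```

```text
[576.30845206  56.11079086  87.83535693] [ 3.14137949 -0.00430429 -2.8471351 ] [ 0.18951928  0.44628838 -3.23438021] [ 0.495918    0.55294345 -0.87027807  1.6504769   0.45355368  1.15777091
  1.37606705] 12.654074925130924
[[[-0.008, 0.001, 0.111], [0.0, -0.003, 0.0]]]
```

View pics/c.png

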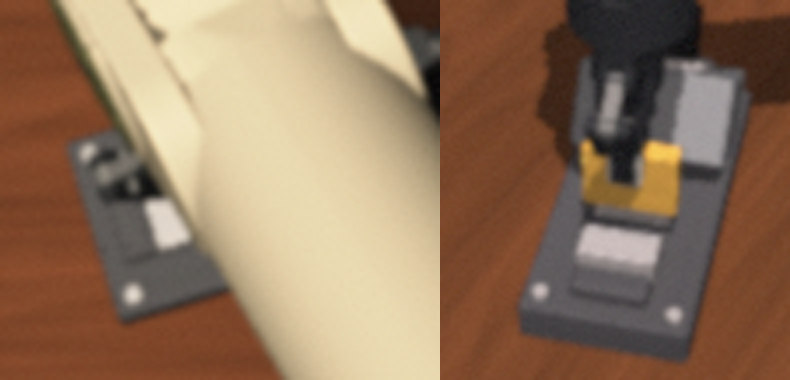

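The side view shows the bar held level over the jaws. Its lower corners are at side pixels (265.9,229.9) and (292.7,232.5). I'll check its position relative to the vice in the same camera.

Run:
```python
from plan import *
A=at_z("side",(265.4,229.4),61.5);B=at_z("side",(292.2,232),61.5);m=(A+B)/2
print(A,B,np.linalg.norm(A-B))
for z in(60,61.5,63):
  m=(at_z("side",(265.4,229.4),z)+at_z("side",(292.2,232),z))/2
  for v in ([573.88,53.57,1.867],[577.4,57.4,1.887]):
    print(z,R.from_euler('z',-v[2]).apply(m-[v[0],v[1],0]))
```

```text
[598.36620489  72.99592345  61.5       ] [542.96359519  49.99224665  61.5       ] 59.988484792482595
60 [ 7.12820924  0.47798534 60.        ]
60 [ 4.59080514  4.87180269 60.        ]
61.5 [ 8.51746274  0.76211555 61.5       ]
61.5 [ 5.98546303  5.12809285 61.5       ]
63 [ 9.90671625  1.04624575 63.        ]
63 [ 7.38012092  5.38438301 63.        ]
```

Emit:
{"fn": "carry_out", "kwargs": {"rows": [[[-0.007,0,0.03],[0,-0.003,0]],[[0,0,0.03],[0,0,0]],[[0,0,0.03],[0,0,0]],[[0,0,0.02],[0,0,0]],[[0,0,0.005],[0,0,0]],[[0,0,0],[0,0,0]],[[0,0,0],[0,0,0]]]}}

```text
t: 7.55
ee_pos: [578.9, 57.0, 59.7]
eef_rot: [-3.142, 0.003, -2.847]
ft_force: [-0.2, -0.1, -3.7]
finger_gap: 12.8
finger_force: 59.6
```

Emit:
{"fn": "carry_out", "kwargs": {"rows": [[[0,0,0.005],[0,0,0]],[[0,0,0.003],[0,0,0]],[[0,0,0],[0,0,0]]]}}

```text
t: 7.8
ee_pos: [578.9, 56.8, 57.7]
eef_rot: [-3.141, 0.003, -2.847]
ft_force: [0.4, -0.3, -3.5]
finger_gap: 12.5
finger_force: 59.6
```

Emit:
{"fn": "carry_out", "kwargs": {"rows": [[[0,0,0.004],[0,0,0]],[[0,0,0.003],[0,0,0]],[[0,0,0],[0,0,0]]]}}

```text
t: 8.05
ee_pos: [579.1, 56.9, 57.5]
eef_rot: [-3.14, 0.003, -2.847]
ft_force: [-6.8, -1.8, 11.3]
finger_gap: 12.7
finger_force: 61.7
```

Contact at the expected height, so I release.

Emit:
{"fn": "carry_out", "kwargs": {"rows": [[[0,0,0],[0,0,0]],[[0,0,0],[0,0,0]],[[0,0,0],[0,0,0]],[[0,0,0],[0,0,0]],[[0,0,-0.05],[0,0,0]],[[0,0,-0.1],[0,0,0]],[[0,0,-0.15],[0,0,0]],[[0,0,-0.15],[0,0,0]],[[0,0,-0.15],[0,0,0]]], "jaw": -0.3}}

```text
t: 8.8
ee_pos: [578.1, 57.2, 208.4]
eef_rot: [3.141, 0.003, -2.846]
ft_force: [0.6, -0.5, -0.8]
finger_gap: 29.7
finger_force: 0.0
```

```bash
cat > kf.py <<'E'
from h import *
im={c:cv2.imread(f"pics/{c}0.png") for c in("top","side")}
V={"top":[578.3,58.85,1.862],"side":[573.9,53.57,1.866]}
ex=np.array([np.cos(a),0,np.sin(a)]);ey=np.array([0,1,0.])
def hulls(s,yo,ph,h0=0):
    c=np.array([-115,0,85.3])+s*ex+yo*ey+h0*AX
    D=np.array([c+22*(np.cos(t)*ex+np.sin(t)*ey)+h*AX for t in np.arange(0,6.28,.3) for h in(0,8)])
    u=np.cos(ph)*ex+np.sin(ph)*ey;w=-np.sin(ph)*ex+np.cos(ph)*ey
    return [D,np.array([c+i*22*u+j*7*w+h*AX for i in(-1,1) for j in(-1,1) for h in(8,40)])]
M={}
for c,(x0,x1,y0,y1) in dict(top=(318,344,168,202),side=(278,302,163,190)).items():
    W=np.zeros((420,560),bool);W[y0:y1,x0:x1]=1
    M[c]=((im[c].max(2)<50)&W).astype(np.float32)
if __name__=="__main__":
    def cost(v,cams=("top","side")):
        t=0
        for c in cams:
            s=sil(c,hulls(v[0],v[1],v[2]/20),V[c],3);t+=1-np.minimum(s,M[c]).sum()/np.maximum(s,M[c]).sum()
        return t
    for cams in(("top","side"),("top",),("side",)):
        R_=[]
        for ph in np.arange(0,3.1,.4):
            o=minimize(cost,[0,0,ph*20],args=(cams,),method='Nelder-Mead',options=dict(initial_simplex=[[0,0,ph*20],[6,0,ph*20],[0,6,ph*20],[0,0,ph*20+4]],maxiter=60))
            R_.append((round(o.fun,3),*np.round(o.x*[1,1,.05],2)))
        print(cams,sorted(R_)[:4])
        if len(cams)==2: best=min(R_)
    out=[]
    for c,(x0,y0) in dict(top=(310,160),side=(268,155)).items():
        cr=cv2.resize(im[c][y0:y0+48,x0:x0+48],(384,384),interpolation=2);ov=cr.copy()
        for H in hulls(*best[1:]):
            q=np.array([proj(c,w) for w in world(H,V[c])]);h=cv2.convexHull(np.round((q+.5-[x0,y0])*8).astype(np.int32));cv2.polylines(ov,[h],True,(0,255,0),1)
        m=(M[c][y0:y0+48,x0:x0+48]*255).astype(np.uint8);k=cv2.findContours(cv2.resize(m,(384,384),interpolation=0),0,2)[0];cv2.drawContours(ov,k,-1,(0,0,255),1)
        out.append(np.clip(ov*1.6,0,255).astype(np.uint8))
    cv2.imwrite("pics/k.png",np.hstack(out))
    for c,px in(("top",(338.4,181.4)),("side",(290.5,173.7))):
        w=[at_z(c,px,z) for z in(100,110,120)];print(c,[np.round(R.from_euler('z',-V[c][2]).apply(x-[V[c][0],V[c][1],0]),1).tolist() for x in w])
E
python3 kf.py
```

```text
('top', 'side') [(np.float64(0.516), np.float64(-9.91), np.float64(-3.52), np.float64(0.74)), (np.float64(0.523), np.float64(-9.29), np.float64(-2.96), np.float64(0.8)), (np.float64(0.542), np.float64(-3.83), np.float64(-3.02), np.float64(0.73)), (np.float64(0.578), np.float64(-9.95), np.float64(-3.29), np.float64(-0.44))]
('top',) [(np.float64(0.252), np.float64(-8.6), np.float64(-1.6), np.float64(0.89)), (np.float64(0.254), np.float64(-8.07), np.float64(-0.9), np.float64(0.89)), (np.float64(0.255), np.float64(-7.73), np.float64(-0.98), np.float64(0.92)), (np.float64(0.262), np.float64(-9.66), np.float64(-2.88), np.float64(0.79))]
('side',) [(np.float64(0.194), np.float64(-70.96), np.float64(-11.46), np.float64(2.62)), (np.float64(0.23), np.float64(-25.06), np.float64(-5.09), np.float64(2.65)), (np.float64(0.234), np.float64(-25.32), np.float64(-4.51), np.float64(2.72)), (np.float64(0.25), np.float64(-7.6), np.float64(-2.4), np.float64(-0.47))]
top [[-142.4, -4.4, 100.0], [-140.7, -2.6, 110.0], [-138.9, -0.7, 120.0]]
side [[-146.5, -5.2, 100.0], [-134.4, -3.1, 110.0], [-122.3, -1.0, 120.0]]
```

View pics/k.png

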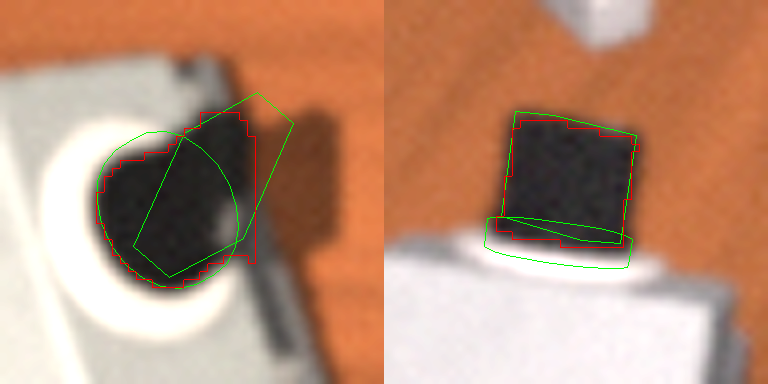

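The overlay shows the black disc at top crop (165,215), with the grip's end towards the upper right at (240,115). Freeing the knob's height and the grip's angle should explain the mismatch.

```bash
cat > kf2.py <<'E'
from kf import *
def cost(v):
    t=0
    for c in("top","side"):
        s=sil(c,hulls(v[0],v[1],v[2]/20,v[3]),V[c],3);t+=1-np.minimum(s,M[c]).sum()/np.maximum(s,M[c]).sum()
    return t
R_=[]
for ph in np.arange(0,3.1,.35):
    x0=np.array([-3,-1,ph*20,4.])
    o=minimize(cost,x0,method='Nelder-Mead',options=dict(initial_simplex=np.vstack([x0,x0+np.diag([6,6,5,6])]),maxiter=140))
    R_.append((round(o.fun,3),*np.round(o.x*[1,1,.05,1],2).tolist()))
R_.sort();print(*R_[:5],sep="\n")
b=R_[0]
pt=np.array([-115,0,85.3])+b[1]*ex+b[2]*ey+(b[4]+31)*AX
for c in V: print(c,pt,world(pt[None],V[c]))
for c,px in(("top",(327,188.3)),): print("ring",R.from_euler('z',-V[c][2]).apply(at_z(c,px,86)-[V[c][0],V[c][1],0]))
out=[]
for c,(x0,y0) in dict(top=(310,160),side=(268,155)).items():
    ov=np.clip(cv2.resize(im[c][y0:y0+48,x0:x0+48],(384,384),interpolation=2)*3.,0,255).astype(np.uint8)
    for H in hulls(*b[1:]):
        q=np.array([proj(c,w) for w in world(H,V[c])]);h=cv2.convexHull(np.round((q+.5-[x0,y0])*8).astype(np.int32));cv2.polylines(ov,[h],True,(0,255,0),1)
    out.append(ov)
cv2.imwrite("pics/k2.png",np.hstack(out))
E
python3 kf2.py
```

```text
(np.float64(0.518), -6.07, -2.7, 0.73, 3.11)
(np.float64(0.521), -5.51, -2.4, 0.75, 3.68)
(np.float64(0.527), -3.4, -2.37, 0.77, 5.52)
(np.float64(0.531), -2.54, -1.69, 0.71, 6.74)
(np.float64(0.576), -7.04, -2.81, 2.7, 2.42)
top [-139.53694515   -2.7         109.75966726] [[620.94814193 -74.03711394 109.75966726]]
side [-139.53694515   -2.7         109.75966726] [[617.07934778 -79.14545874 109.75966726]]
ring [-115.63026178    0.45806742   86.        ]
```

View pics/k2.png

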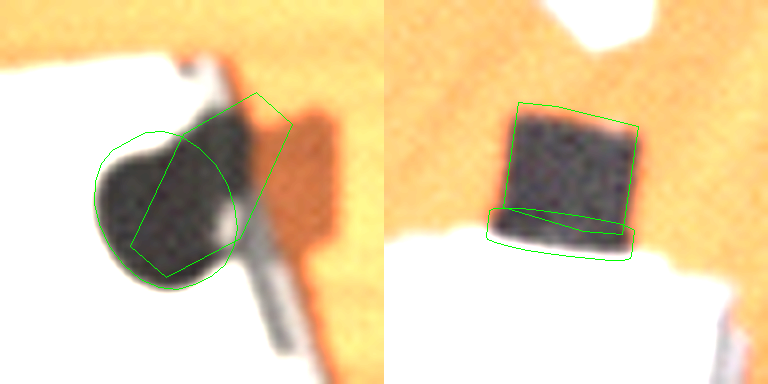

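The brightened overlay puts the grip at phi≈0.75 with a few mm of uncertainty, which the open fingers can absorb. I'll plan the approach along the knob's axis.

```bash
cat >> plan.py <<'E'
YV=1.865;RV=R.from_euler('z',YV);AW=RV.apply(AX);EX=RV.apply([np.cos(a),0,np.sin(a)]);EY=RV.apply([0,1,0])
def kq(ph):
    u=np.cos(ph)*EX+np.sin(ph)*EY;z=-AW;return R.from_matrix(np.array([u,np.cross(z,u),z]).T)
E
python3 - <<'E'
from plan import *
p,q,s=state();print(p,s["joints"])
G=np.array([619,-74,108.])
T1=G+AW*60;Q=kq(.75);n=need(p,q,T1,Q);print(n,T1)
P=line(p,q,T1,Q,max(n,8));P+=[P[-1]]*2
rows(P,p,q)
print(np.linalg.norm(T1-(G-15*AW))/250)
E
```

```text
[578.05771998  57.20435383 208.43888071] [ 0.53399423  0.44515522 -0.93006528  1.50371406  0.35983516  1.37045652
  1.44599304]
9 [ 628.97946705 -106.93590714  157.14912266]
[[[-0.0, -0.076, 0.023], [-0.041, 0.018, 0.056]], [[-0.008, -0.078, 0.017], [-0.04, 0.018, 0.057]], [[-0.015, -0.077, 0.013], [-0.041, 0.018, 0.056]], [[-0.022, -0.076, 0.007], [-0.041, 0.017, 0.056]], [[-0.029, -0.074, 0.002], [-0.04, 0.018, 0.057]], [[-0.035, -0.072, -0.004], [-0.041, 0.018, 0.056]], [[-0.042, -0.067, -0.01], [-0.041, 0.018, 0.056]], [[-0.046, -0.063, -0.015], [-0.04, 0.018, 0.057]], [[-0.052, -0.057, -0.02], [-0.041, 0.018, 0.056]], [[0.0, -0.0, -0.0], [0.0, -0.0, -0.0]]]
[[[0.0, -0.0, -0.0], [0.0, -0.0, -0.0]]]
0.30000000000000004
```

Emit:
{"fn": "carry_out", "kwargs": {"rows": [[[0,-0.076,0.023],[-0.041,0.018,0.056]],[[-0.008,-0.078,0.017],[-0.04,0.018,0.057]],[[-0.015,-0.077,0.013],[-0.041,0.018,0.056]],[[-0.022,-0.076,0.007],[-0.041,0.017,0.056]],[[-0.029,-0.074,0.002],[-0.04,0.018,0.057]],[[-0.035,-0.072,-0.004],[-0.041,0.018,0.056]],[[-0.042,-0.067,-0.01],[-0.041,0.018,0.056]],[[-0.046,-0.063,-0.015],[-0.04,0.018,0.057]],[[-0.052,-0.057,-0.02],[-0.041,0.018,0.056]],[[0,0,0],[0,0,0]]], "jaw": 0.3}}

```text
t: 9.63
ee_pos: [628.7, -116.3, 150.3]
eef_rot: [2.7, -0.441, 2.696]
ft_force: [0.2, -2.1, -0.9]
finger_gap: 55.6
finger_force: 0.0
```

Run:
```python
from plan import *
T=viewer.snapshot("top");S=viewer.snapshot("side")
p,q,s=state();print(p,s["joints"],s["finger_gap"])
rows([(np.array([628.98,-106.94,157.15]),kq(.75))],p,q)
cv2.imwrite("pics/n.png",np.hstack([cv2.resize(T[160:255,240:350],(440,380),interpolation=2),cv2.resize(S[150:270,240:340],(350,420),interpolation=2)[:380]]))
ds=[d for d in finder.trace("side","bar")];print([(np.round(d["bbox"]),round(d["p"],2)) for d in ds])
```

```text
[ 629.21996774 -109.64600181  153.79616818] [ 0.75504954  0.86902089 -0.74328174  1.08635472 -0.00597318  1.62350733
  1.18004262] 55.49216148472155
[[[0.011, 0.013, -0.005], [0.001, 0.0, -0.002]]]
[(array([174., 368., 225., 401.]), 0.79), (array([263., 216., 292., 239.]), 0.76), (array([277., 361., 287., 392.]), 0.46)]
```

View pics/n.png

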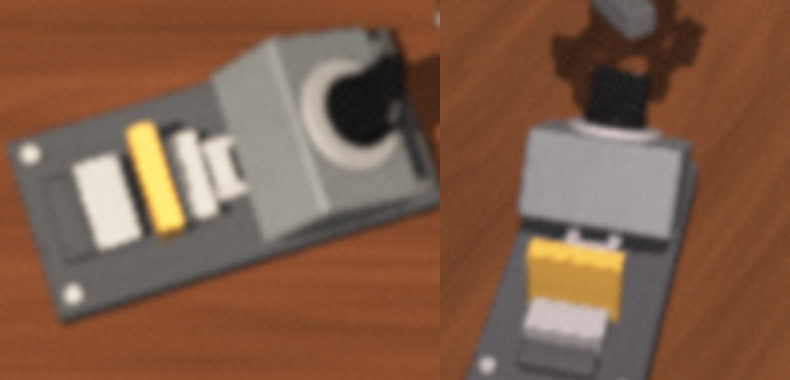

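The top view shows the bar standing between and parallel to the jaws at crop (155,178), and the knob is free. I'll approach along the axis.

Emit:
{"fn": "carry_out", "kwargs": {"rows": [[[0,0,0],[0,0,0]],[[0,0,0.06],[0,0,0]],[[0,0,0.06],[0,0,0]],[[0,0,0.06],[0,0,0]],[[0,0,0.05],[0,0,0]],[[0,0,0.03],[0,0,0]],[[0,0,0.02],[0,0,0]],[[0,0,0],[0,0,0]],[[0,0,0],[0,0,0]]]}}

```text
t: 10.53
ee_pos: [618.0, -68.6, 98.2]
eef_rot: [2.696, -0.432, 2.714]
ft_force: [-0.6, -0.7, 0.4]
finger_gap: 55.5
finger_force: 0.0
```

Run:
```python
from plan import *
p,q,s=state();print(p,s["eef_rot"],s["joints"],s["ft_force"])
print("vs G along ex,ey,axis",[(p-np.array([619,-74,108.]))@e for e in(EX,EY,AW)],((q.inv()*kq(.75)).as_rotvec()))
c="side";im=viewer.snapshot(c);T=viewer.snapshot("top")
cv2.imwrite("pics/n2.png",np.hstack([cv2.resize(T[150:220,300:380],(440,380),interpolation=2),cv2.resize(im[130:210,255:330],(350,380),interpolation=2)]))
```

```text
[618.01743995 -68.64509401  98.17608018] [ 2.69638936 -0.43209743  2.71449237] [ 0.75112634  0.87033129 -0.74855499  1.23388933 -0.00181486  1.47307762
  1.17716784] [-0.56569017 -0.68466314  0.37671306]
vs G along ex,ey,axis [np.float64(-1.2033657972457545), np.float64(-0.6124612727978994), np.float64(-11.150185872766201)] [-9.21539361e-05  9.15042249e-04  3.92237901e-04]
```

View pics/n2.png

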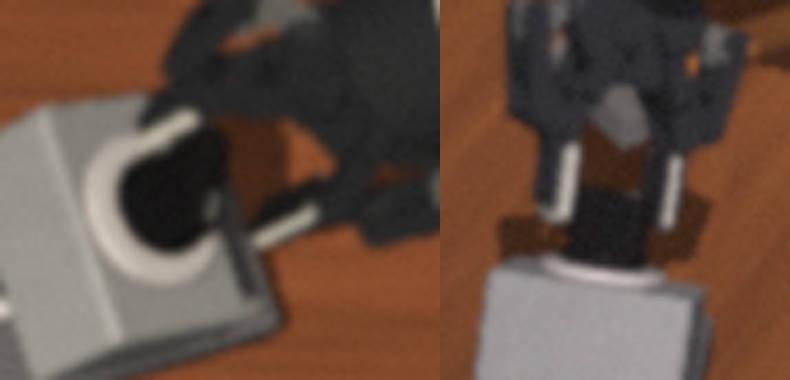

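The fingers straddle the grip with no contact. The grip sits about 4 mm towards the left pad (side view: grip at 607, finger middle at 618), so I shift a little and close.

Emit:
{"fn": "carry_out", "kwargs": {"rows": [[[0,0.016,0],[0,0,0]],[[0,0,0],[0,0,0]]]}}

```text
t: 10.8
ee_pos: [620.6, -65.5, 99.8]
eef_rot: [2.696, -0.432, 2.714]
ft_force: [0.6, 0.2, -0.4]
finger_gap: 55.4
finger_force: 0.0
```

Emit:
{"fn": "carry_out", "kwargs": {"rows": [[[0,0,0],[0,0,0]],[[0,0,0],[0,0,0]],[[0,0,0],[0,0,0]],[[0,0,0],[0,0,0]],[[0,0,0],[0,0,0]],[[0,0,0],[0,0,0]]], "jaw": -1, "newtons": 40}}

```text
t: 11.3
ee_pos: [620.2, -66.3, 99.4]
eef_rot: [2.696, -0.432, 2.713]
ft_force: [-0.1, -1.3, 5.5]
finger_gap: 13.1
finger_force: 40.0
```

Run:
```python
from plan import *
p,q,s=state();print(p,s["joints"],s["ft_force"],s["wrist_torque"],s["finger_gap"])
print("force tool",q.inv().apply(s["ft_force"]),"pos err tool",q.inv().apply(p-(np.array([618.02,-68.65,98.18])+q.apply([0,4,0]))))
```

```text
[620.18003264 -66.27069492  99.43608736] [ 0.74620757  0.87114236 -0.74887269  1.22931662 -0.00290615  1.47400976
  1.17194291] [-0.07166762 -1.26903074  5.52011372] [-0.35417177 -0.04473265  0.014873  ] 13.090121153281242
force tool [ 1.89386227  1.17382156 -5.20794196] pos err tool [-0.36005871 -0.56945929 -0.07960695]
```

Emit:
{"fn": "carry_out", "kwargs": {"rows": [[[0,0,0],[0,0,0.05]],[[0,0,0],[0,0,0.05]],[[0,0,0],[0,0,0.05]],[[0,0,0],[0,0,0.05]],[[0,0,0],[0,0,0]],[[0,0,0],[0,0,0]]]}}

```text
t: 11.8
ee_pos: [618.5, -68.2, 98.5]
eef_rot: [2.86, -0.547, 2.377]
ft_force: [-6.5, -6.3, 5.9]
finger_gap: 13.2
finger_force: 40.5
```

```bash
cat > f.py <<'E'
from plan import *
p,q,s=state();print(s["t"],p,s["joints"][[0,1,2,3,4,5,6]].round(2),"gap",s["finger_gap"])
x=q.apply([1,0,0]);print("phi",np.arctan2(x@EY,x@EX),"tilt err",q.apply([0,0,1])@EX,q.apply([0,0,1])@EY)
print("F tool",q.inv().apply(s["ft_force"]).round(1),"M tool",q.inv().apply(s["wrist_torque"]).round(2),"rel G (ex,ey,ax)",[round(float((p-np.array([619,-74,108.]))@e),1) for e in(EX,EY,AW)])
E
python3 f.py
```

```text
11.8 [618.47365646 -68.18262823  98.50196608] [ 0.71  0.85 -0.67  1.23 -0.05  1.48  0.89] gap 13.195349652042614
phi 0.431782300834053 tilt err -0.0018145775460986502 0.0023113893670734242
F tool [ 3.3 -7.3 -7.2] M tool [1.89 0.06 0.01] rel G (ex,ey,ax) [-0.8, -1.2, -11.1]
```

Emit:
{"fn": "carry_out", "kwargs": {"rows": [[[0,0,0],[0,0,0]],[[0,0,0],[0,0,0]],[[0.015,-0.005,0],[0,0,0]],[[0.014,-0.006,0],[0,0,0]],[[0,0,0],[0,0,0]],[[0,0,0],[0,0,0]]], "jaw": -0.3}}

```text
t: 12.3
ee_pos: [613.1, -63.0, 102.3]
eef_rot: [2.854, -0.547, 2.382]
ft_force: [-0.5, 0.2, 0.8]
finger_gap: 29.6
finger_force: 0.0
```

```bash
python3 f.py
```

```text
12.3 [613.12167162 -62.95147138 102.25819878] [ 0.72  0.83 -0.68  1.26 -0.06  1.47  0.89] gap 29.56293294424792
phi 0.4355355183921986 tilt err -7.325132344476737e-05 -0.0002293129408599548
F tool [ 0.9 -0.1 -0.5] M tool [ 0.23 -0.57 -0.01] rel G (ex,ey,ax) [6.8, 2.4, -11.7]
```

Emit:
{"fn": "carry_out", "kwargs": {"rows": [[[0,0,0],[0,0,0]],[[0,0,0],[0,0,0]],[[0,0,0],[0,0,0]],[[0,0,0],[0,0,0]],[[0,0,0],[0,0,0.06]],[[0,0,0],[0,0,0.06]],[[0,0,0],[0,0,0.06]],[[0,0,0],[0,0,0.06]],[[0,0,0],[0,0,0]],[[0,0,0],[0,0,0]]], "jaw": -1, "newtons": 50}}

```text
t: 13.13
ee_pos: [613.0, -63.5, 102.1]
eef_rot: [3.1, -0.609, 1.939]
ft_force: [-3.2, -2.3, 5.0]
finger_gap: 12.9
finger_force: 49.8
```

```bash
python3 f.py
```

```text
13.1333 [612.98213339 -63.54510767 102.08488958] [ 0.68  0.81 -0.6   1.26 -0.12  1.47  0.56] gap 12.88228876889015
phi 0.0604720589224095 tilt err -0.0004604216875945255 0.00046656559375840567
F tool [ 2.  -3.6 -4.8] M tool [ 0.93 -0.3   0.11] rel G (ex,ey,ax) [6.2, 2.7, -11.6]
```

Emit:
{"fn": "carry_out", "kwargs": {"rows": [[[0,0,0],[0,0,0.06]],[[0,0,0],[0,0,0.06]],[[0,0,0],[0,0,0.06]],[[0,0,0],[0,0,0.06]],[[0,0,0],[0,0,0.06]],[[0,0,0],[0,0,0.06]],[[0,0,0],[0,0,0.06]],[[0,0,0],[0,0,0.06]],[[0,0,0],[0,0,0]],[[0,0,0],[0,0,0]]]}}

```text
t: 13.97
ee_pos: [612.2, -63.5, 102.2]
eef_rot: [-2.719, -0.456, 1.073]
ft_force: [-6.1, -3.1, 4.7]
finger_gap: 13.1
finger_force: 50.1
```

```bash
python3 f.py
```

```text
13.9667 [612.24074455 -63.53103028 102.18507568] [ 0.58  0.77 -0.43  1.26 -0.23  1.48 -0.12] gap 13.14699291509443
phi -0.6931681880243495 tilt err 0.00029600280793273814 0.001986333171533017
F tool [-3.  -6.3 -4.6] M tool [ 1.41 -1.14 -0.24] rel G (ex,ey,ax) [6.5, 3.4, -11.6]
```

Emit:
{"fn": "carry_out", "kwargs": {"rows": [[[0,0,0],[0,0,0.05]],[[0,0,0],[0,0,0.05]],[[0,0,0],[0,0,0.05]],[[0,0,0],[0,0,0.05]],[[0,0,0],[0,0,0.05]],[[0,0,0],[0,0,0.05]],[[0,0,0],[0,0,0]],[[0,0,0],[0,0,0]]]}}

```text
t: 14.63
ee_pos: [611.9, -63.3, 102.4]
eef_rot: [-2.568, -0.227, 0.634]
ft_force: [-9.0, -2.6, 8.3]
finger_gap: 12.7
finger_force: 50.3
```

```bash
python3 f.py
```

```text
14.6333 [611.85729213 -63.32742587 102.40417833] [ 0.52  0.75 -0.33  1.27 -0.29  1.49 -0.55] gap 12.702066424492632
phi -1.1647155599331065 tilt err 0.0011481495607373882 0.002601244875814146
F tool [-6.7 -8.2 -6.7] M tool [ 1.17 -1.78  0.23] rel G (ex,ey,ax) [6.9, 3.7, -11.6]
```

Emit:
{"fn": "carry_out", "kwargs": {"rows": [[[0,0,0],[0,0,0.05]],[[0,0,0],[0,0,0.05]],[[0,0,0],[0,0,0.05]],[[0,0,0],[0,0,0]],[[0,0,0],[0,0,0]]]}}

```text
t: 15.05
ee_pos: [611.8, -63.2, 102.6]
eef_rot: [-2.536, -0.096, 0.436]
ft_force: [-10.0, -2.8, 9.5]
finger_gap: 13.3
finger_force: 50.4
```

```bash
python3 f.py
```

```text
15.05 [611.75285745 -63.17352909 102.5541335 ] [ 0.49  0.75 -0.28  1.27 -0.32  1.49 -0.77] gap 13.307978938707986
phi -1.3997034709297145 tilt err 0.001378556940876352 0.002894472278154203
F tool [-9.3 -7.4 -7.6] M tool [ 0.94 -2.14 -0.09] rel G (ex,ey,ax) [7.1, 3.8, -11.6]
```

Emit:
{"fn": "carry_out", "kwargs": {"rows": [[[0,0,0],[0,0,0.05]],[[0,0,0],[0,0,0.05]],[[0,0,0],[0,0,0]],[[0,0,0],[0,0,0]]]}}

```text
t: 15.38
ee_pos: [612.6, -62.9, 102.8]
eef_rot: [-2.531, -0.009, 0.31]
ft_force: [-7.0, -2.9, 8.0]
finger_gap: 13.1
finger_force: 116.3
```

```bash
python3 f.py
```

```text
15.3833 [612.64402528 -62.89724386 102.84213147] [ 0.47  0.74 -0.25  1.27 -0.34  1.49 -0.91] gap 13.132167689729087
phi -1.5530870924370146 tilt err 0.000263640380869401 0.001598551164477463
F tool [-7.5 -4.2 -7. ] M tool [ 0.12 -1.69 -2.35] rel G (ex,ey,ax) [7.3, 2.9, -11.4]
```

A 2.35 N m moment is the hard stop, so the detent is passed. I'll relieve it, open and back out along the axis.

Emit:
{"fn": "carry_out", "kwargs": {"rows": [[[0,0,0],[0,0,-0.05]],[[0,0,0],[0,0,-0.02]],[[0,0,0],[0,0,0]]]}}

```text
t: 15.63
ee_pos: [613.3, -62.5, 102.8]
eef_rot: [-2.534, -0.074, 0.4]
ft_force: [-4.2, -0.8, 6.6]
finger_gap: 13.3
finger_force: 59.3
```

Emit:
{"fn": "carry_out", "kwargs": {"rows": [[[0,0,0],[0,0,0]],[[0,0,0],[0,0,0]],[[0,0,0],[0,0,0]],[[0,0,0],[0,0,0]],[[0,0,-0.05],[0,0,0]],[[0,0,-0.1],[0,0,0]],[[0,0,-0.15],[0,0,0]],[[0,0,-0.15],[0,0,0]],[[0,0,0],[0,0,0]],[[0,0,0],[0,0,0]]], "jaw": 0}}

```text
t: 16.47
ee_pos: [633.2, -127.0, 195.9]
eef_rot: [-2.538, -0.073, 0.391]
ft_force: [-0.7, 0.7, -0.6]
finger_gap: 42.8
finger_force: 0.0
```

```bash
python3 f.py
python3 - <<'E'
from kf import *
c="top";T=viewer.snapshot(c);S=viewer.snapshot("side")
for cam in("top","side"):
    for n in("bar","jaw","seat","knob_grip"): print(cam,n,[(np.round(d["at"],1).tolist(),round(d["p"],2)) for d in finder.place_of(cam,n)[:3]])
hsv=cv2.cvtColor(T,cv2.COLOR_BGR2HSV);m=((hsv[...,0]>16)&(hsv[...,0]<35)&(hsv[...,1]>120)).astype(np.uint8)
n,l,st,_=cv2.connectedComponentsWithStats(m)
for i in range(1,n):
    if st[i,4]>60: print(st[i],cv2.minAreaRect(np.argwhere(l==i)[:,::-1].astype(np.float32)))
# brightness profile along the vice x axis at jaw-top height, y=0
for x in range(-45,42,3):
    u=proj("top",world(np.array([[x,12,52.]]),V["top"])[0]);b=T[int(round(u[1])),int(round(u[0]))];print(x,b.tolist(),end="; ")
E
```

```text
16.4667 [ 633.21804045 -127.02298948  195.94831244] [ 0.52  0.76 -0.25  1.01 -0.33  1.73 -0.84] gap 42.84182779289148
phi -1.4497289623057366 tilt err -0.003518389432194069 -0.004496373931699882
F tool [-0.4 -0.4  1. ] M tool [-0.58 -0.06  0.  ] rel G (ex,ey,ax) [5.5, 1.8, 103.5]
top bar [([274.7, 211.6], 0.6), ([124.3, 233.5], 0.59), ([156.4, 278.9], 0.55)]
top jaw [([279.5, 208.4], 0.71)]
top seat []
top knob_grip [([337.6, 181.5], 0.94)]
side bar [([276.1, 242.0], 0.78), ([283.3, 383.3], 0.64), ([203.7, 394.4], 0.57)]
side jaw []
side seat [([278.0, 237.8], 0.87)]
side knob_grip [([293.2, 173.6], 0.83)]
[268 192  14  29 186] ((274.3868103027344, 205.89256286621094), (29.11965560913086, 7.547558307647705), 74.47589111328125)
[105 211  25  38 564] ((117.00943756103516, 229.7830352783203), (39.422481536865234, 15.796462059020996), 74.05460357666016)
[146 274  19  15 128] ((154.87705993652344, 280.8524475097656), (6.529881000518799, 20.229827880859375), 50.194427490234375)
-45 [142, 151, 159]; -42 [127, 134, 141]; -39 [143, 152, 161]; -36 [124, 133, 139]; -33 [158, 168, 179]; -30 [153, 165, 174]; -27 [205, 217, 228]; -24 [213, 225, 232]; -21 [200, 213, 224]; -18 [183, 194, 204]; -15 [212, 223, 232]; -12 [203, 215, 226]; -9 [149, 159, 168]; -6 [123, 129, 137]; -3 [116, 153, 178]; 0 [120, 216, 248]; 3 [125, 235, 254]; 6 [123, 235, 254]; 9 [120, 233, 254]; 12 [121, 224, 251]; 15 [168, 208, 234]; 18 [215, 225, 232]; 21 [218, 228, 234]; 24 [218, 229, 235]; 27 [219, 229, 235]; 30 [220, 230, 236]; 33 [219, 229, 235]; 36 [216, 227, 234]; 39 [182, 192, 203];
```

```bash
python3 -c "
from bench import sign_off
print(sign_off())"
```

```text
the job is handed in; nothing more can be done
None
```

I stood the brass bar on the vice bed between the jaws and let go, then turned the knob past its click to its hard stop. The final top camera picture shows the bar clamped upright. The arm is clear, and I handed the job in at about 16.5 s; `sign_off` returned no verdict.

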